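# Turn a cast tile over in its tipping tray

## Robot

A 6-joint arm with a two-finger parallel gripper is mounted at the origin on the work surface. World frame = base frame: x ahead of the robot, y to its left, z up, the work surface at z = 0. Lengths are in m, angles in rad, forces in N, time in s.
With the tool pointing down it reaches from about 0.425 to 0.95 m from the base axis. Payload 3.5 kg.
Tool frame: the origin (TCP) lies at the very end of the fingers, on their centre line; the grasp point (between the pads) lies 19 mm behind it; x points along the fingers, z is the direction in which the jaws open and shut, and the axes are right-handed (so a half turn about x gives the same grasp; the last joint's range is limited). The gripper opens to 85 mm and grips with 20 to 120 N. Pads are 22 mm wide; open, the fingers measure 114 mm over their backs; the gripper's body (76 mm by 85 mm) begins 54 mm behind the grasp point. The pads swing forward as they close: fully open they stand 13 mm farther back than shut.
Start: joints at [1.092, 0.286, 1.577, -0, 1.279, -0.15], TCP at [0.218, 0.639, 0.231] pointing down, gripper open.
Joint ranges: [-2.77, 2.77], [-0.9, 2.22], [0.21, 2.48], [-1.53, 4.67], [0.24, 2.81], [-2.84, 2.84]. Speed limits (rad/s): [2.79, 2.79, 3.14, 3.14, 3.14, 3.14].

## Interface

Orientations are given as a unit quaternion [x, y, z, w].
In Python, from plant import ctrl, cams gives the robot as it stands.
- The arm moves only by the tool play_rows, never from a script. Its argument "rows" is a list of rows, each a list of 3 entries, a list of its own where there are three numbers: the opening in per cent of the stroke, from 0 (shut) to 100 (fully open), then the shift along the tool's x, y, z in units of 0.3 m (1.0 is 0.3 m), then the turn, a rotation vector about the tool's x, y, z in units of pi/2 rad (1.0 is pi/2 rad). A call has 1 to 10 rows; each row is the pose to reach, as a shift and turn from the pose commanded when the call began, along the tool's axes at that moment; what a row does not reach only later rows make up. A row lasts 1/12 s, in which the tool goes at most 41.7 mm and 7.16 degrees, less where a joint would pass 70% of its speed; a pose out of reach is approached as far as the arm can. A call with a number of a shift or a turn outside -1 to 1 is refused whole. A call with a gripper value outside its range is refused whole. The fingers move at their own pace and stop on an object; "force" is the grip in N (left out, the last holds). Time passes only in rows, so rows that repeat a pose let the fingers close. It gives the time, the measured TCP pose, the force and the opening at its end, in the units of the state.
- ctrl.get_state(): the state, without advancing time (a new reading comes with each control period).
- cams.read_camera(name): name is "side" or "top"; returns a dict with "color" (400x640x3 uint8, red, green, blue), "fx", "fy", "cx", "cy" (pixels), "view" (4x4, takes a point from world to camera coordinates). Camera axes: x right, y down, z forward; pixel columns grow to the right and rows downward; lengths in m; the calibration is good to about 2 mm. A picture is of the moment at which its call begins. There is no depth.
- ctrl.sign_off(): hands the job in, once; it reports no verdict.
The state is a dict: "time": time; "qpos": joint angles; "dq": joint speeds; "joint_efforts": joint torques, N m; "eef_pos": TCP position; "tcp_rot": TCP orientation; "contact_force": force on the tool from outside, world axes, zero at the start; "wrist_torque": the same for the moment, N m; "opening": opening from 0.0 (shut) to 1.0 (fully open).
Only numpy, scipy, OpenCV 4.12 (cv2) and the standard library are available. Lean on these libraries where they do the work, as an engineer would, in place of code of your own. Each camera call takes 0.05 s, during which the arm holds its last target. There are 200 camera calls.

## Task

Two tipping trays stand on the bench, each holding a concrete casting face up: one holds a square tile, the other a round disc. Lift the handle bar of the tray with the square tile and swing that tray up and over its hinge until the tile tumbles out and lies flat, face down, in the wooden bed behind it. The castings are fresh: do not touch the tile with the robot, and leave the disc lying in its own tray; the tipped tray may be left wherever it comes to rest.

Things in the scene. Friction and masses are not known exactly. Their poses are not given: they have to be found in the camera images.
- stand_a_bar (a point): Middle of the handle bar of the square tile's steel tray (118 x 130 mm, 8 mm rim): round, level, 12 mm thick, 104 mm free length along y; turns with the tray. Tray flat (start): z up, 40 mm above the table, x level, pointing to the hinge line (along y) 170 mm away, also 40 mm up. Finger gap between bar and tray end wall 44 mm: open only about 50 mm. Free below and on the other side
- stand_a_bed (a point): Centre of the floor of the fixed plywood bed behind this tray, 30 mm above the table; x points from the hinge (79 mm behind) to the far wall, y along the hinge, z up. Inside 146 (x) x 150 (y) mm, walls 12 mm. The tray swings 120 degrees about the hinge, nearly free: lift with about 4 N; the tile tips out near upright (85 to 100 degrees); let go past upright, the tray falls on to its stop
- tile_center (a point): Centre of the square concrete tile, 90 x 90 x 16 mm, about 0.3 kg. z points out of its face, which has a low relief (square frame and diamond); the back has two dark straight grooves. At the start it lies face up in the tray, centre 48 mm above the table. Not to be touched by the robot
- disc_center (a point): Centre of the round concrete disc, 90 mm across and 16 mm thick, face up in the other, identical tipping tray. It is to stay there
Mind the look-alikes: they are no part of the job. What is shaped like the part that bears tile_center but blue or yellow is not meant.

How it is judged:
By the outcome, as a careful person would: the job done as asked, in the order asked, and still so for the second after the job is handed in, with the robot touching nothing.
It also fails if it takes over 38 s, if anything falls off the work surface, if the arm or the gripper's body presses on something with over 40 N, if the wrist force passes 120 N, or if a joint passes its speed limit or range.

## Working session

There is one attempt and no reset: what is moved stays moved. The work goes in short steps, Python scripts to look and compute and a tool call to move; the robot and the scene stay as the last step left them, time stands still between calls to the robot, and variables do not carry over. Pictures are saved under pics/ and viewed, about 8 in all and at most 12, crops included, and the job is handed in when it is done.

Besides the shell and the picture viewer there is one more tool, called after ">>>" in YAML: its name, and indented under it one key for each argument. play_rows: Moves the arm, as the interface text tells. Shifts and turns lie within -1 to 1; 1 stands for 0.3 m of shift or pi/2 rad of turn. Its arguments: {"type":"object","properties":{"rows":{"type":"array"},"force":{"type":"number"}},"required":["rows"]}

```bash
ls; mkdir -p pics
python3 - <<'E'
from plant import ctrl,cams
import cv2,numpy as np
for n in("top","side"):
    c=cams.read_camera(n); cv2.imwrite(f"pics/{n}0.png",c["color"][:,:,::-1]); np.savez(f"pics/{n}0.npz",**c)
    print(n,c["fx"],c["fy"],c["cx"],c["cy"],np.round(c["view"],4).tolist())
s=ctrl.get_state(); print(s)
E
```

```text
pics
top 442.54937031822175 442.54937031822175 316.3989344361377 191.3460901016642 [[0.0762, -0.9971, -0.0049, 0.0398], [-0.9755, -0.0736, -0.2074, 0.4602], [0.2064, 0.0206, -0.9782, 1.0573], [0.0, 0.0, 0.0, 1.0]]
side 498.72079646277024 498.72079646277024 319.91610939919246 195.88954949674576 [[0.9944, -0.1052, -0.0142, -0.4503], [-0.0654, -0.5019, -0.8624, 0.1104], [0.0836, 0.8585, -0.506, 1.1875], [0.0, 0.0, 0.0, 1.0]]
{'time': 0.1, 'qpos': array([ 1.09205886e+00,  2.87120894e-01,  1.57801885e+00,  3.83661798e-06,
        1.27860152e+00, -1.50010980e-01]), 'dq': array([ 2.98005734e-04, -1.56285245e-03, -3.13129510e-03,  6.63439302e-05,
        3.99814562e-04,  1.16769026e-03]), 'joint_efforts': array([ 8.76234444e-04, -4.07291365e+01, -2.93702173e+01, -1.67611092e-04,
        3.43422551e-03,  2.31165247e-07]), 'eef_pos': array([0.21761951, 0.63833567, 0.23006265]), 'tcp_rot': array([-0.41179229,  0.57575088,  0.41110515,  0.57439585]), 'contact_force': array([-0.37002687, -0.06607512, -0.83069956]), 'wrist_torque': array([-0.0050382 ,  0.05025674, -0.0275261 ]), 'opening': 0.9936226500106751}
```

View pics/top0.png

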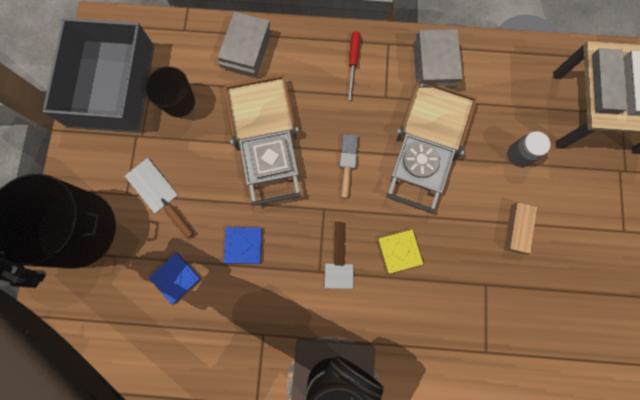

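View pics/side0.png

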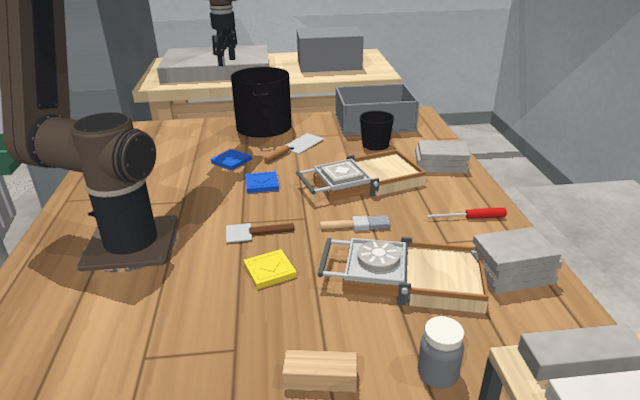

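The square tile's tray is at top pixel (268,157), with its bar near (274,199) and the bed near (262,108). The disc's tray is at (421,160). I'll zoom in to measure the bar ends and the hinge.

Run:
```python
import cv2,numpy as np
a=cv2.imread("pics/top0.png")[75:212,220:310]; b=cv2.imread("pics/side0.png")[145:205,290:430]
a=cv2.resize(a,None,fx=4,fy=4,interpolation=cv2.INTER_CUBIC);b=cv2.resize(b,None,fx=3,fy=4,interpolation=cv2.INTER_CUBIC)
im=np.zeros((548,790,3),np.uint8); im[:,:360]=a; im[:240,365:785]=b
cv2.imwrite("pics/crop1.png",im)
```

```text
(no output)
```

View pics/crop1.png

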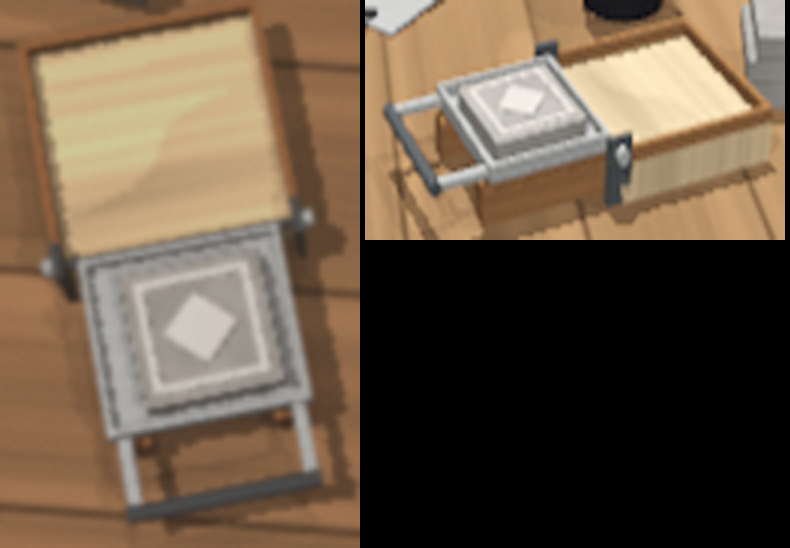

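```bash
cat > h.py <<'E'
import numpy as np, cv2
from scipy.spatial.transform import Rotation as R
def ray(c,uv):
    V=c["view"]; d=V[:3,:3].T@np.array([(uv[0]-c["cx"])/c["fx"],(uv[1]-c["cy"])/c["fy"],1]); return -V[:3,:3].T@V[:3,3],d
def onz(c,uv,z):
    o,d=ray(c,uv); return o+d*(z-o[2])/d[2]
def proj(c,p):
    q=c["view"][:3,:3]@p+c["view"][:3,3]; return np.array([c["fx"]*q[0]/q[2]+c["cx"],c["fy"]*q[1]/q[2]+c["cy"]])
E
python3 - <<'E'
from h import *
t=np.load("pics/top0.npz");s=np.load("pics/side0.npz")
L=onz(t,(253,203.3),.042);Rr=onz(t,(300,194.5),.042);print("bar top",L,Rr,np.linalg.norm(L-Rr),(L+Rr)/2)
a=onz(s,(298.3,172),.042);b=onz(s,(313.3,192),.042);print("bar side",a,b,np.linalg.norm(a-b),(a+b)/2)
h1=onz(t,(232,141.5),.04);h2=onz(t,(296.3,129.3),.04);hm=(h1+h2)/2;print("hinge",h1,h2,hm)
k=onz(t,(270,156.8),.056);print("tile",k)
bm=(L+Rr)/2;print("dist bar-hinge",np.linalg.norm(hm-bm),"yaw x from bar-hinge",np.degrees(np.arctan2(*(hm-bm)[1::-1])),"yaw y bar",np.degrees(np.arctan2(-(L-Rr)[0],(L-Rr)[1])),"hinge",np.degrees(np.arctan2(-(h1-h2)[0],(h1-h2)[1])))
from plant import ctrl
q=ctrl.get_state(); M=R.from_quat(q["tcp_rot"]).as_matrix();print(M.round(3))
E
```

```text
bar top [0.41485979 0.23045332 0.042     ] [0.44608453 0.11512501 0.042     ] 0.11948055178973097 [0.43047216 0.17278917 0.042     ]
bar side [0.41663429 0.22661343 0.042     ] [0.44776814 0.10953229 0.042     ] 0.12114994043265984 [0.43220122 0.16807286 0.042     ]
hinge [0.57244921 0.30205431 0.04      ] [0.61787684 0.13931013 0.04      ] [0.59516302 0.22068222 0.04      ]
tile [0.53435098 0.19797102 0.056     ]
dist bar-hinge 0.17152499514076205 yaw x from bar-hinge 16.214736433113714 yaw y bar 15.149434112810226 hinge 15.596290497255806
[[-0.001 -0.946  0.323]
 [-0.002  0.323  0.946]
 [-1.     0.    -0.002]]
```

```bash
cat >> h.py <<'E'
def delta(p,yaw=15.6,pitch=0):
    "row shift/turn (units) to TCP p, tool down, jaw axis z at yaw; pitch leans about the bar axis"
    from plant import ctrl
    s=ctrl.get_state(); A=R.from_quat(s["tcp_rot"])
    y=np.radians(yaw); z=np.array([np.cos(y),np.sin(y),0]); x=np.array([0,0,-1.]); M=np.c_[x,np.cross(z,x),z]
    B=R.from_rotvec(np.radians(pitch)*np.cross([0,0,1],z))*R.from_matrix(M)
    print("t",round(s["time"],2),"shift",(A.inv().apply(np.array(p)-s["eef_pos"])/.3).round(3),"turn",((A.inv()*B).as_rotvec()/(np.pi/2)).round(3),"F",s["contact_force"].round(1))
E
python3 -c "
from h import *
delta([.431,.171,.13])"
```

```text
t 0.1 shift [ 0.336 -1.176 -1.244] turn [ 0.617 -0.001  0.   ] F [-0.4 -0.1 -0.8]
```

>>> play_rows:
  rows:
    - [100,[0.1,-0.88,-0.93],[0.617,0,0]]
    - [100,[0.1,-0.88,-0.93],[0.617,0,0]]
    - [100,[0.1,-0.88,-0.93],[0.617,0,0]]
    - [80,[0.1,-0.88,-0.93],[0.617,0,0]]
    - [59,[0.1,-0.88,-0.93],[0.617,0,0]]
    - [59,[0.1,-0.88,-0.93],[0.617,0,0]]
    - [59,[0.1,-0.88,-0.93],[0.617,0,0]]
    - [59,[0.1,-0.88,-0.93],[0.617,0,0]]
    - [59,[0.1,-0.88,-0.93],[0.617,0,0]]
    - [59,[0.1,-0.88,-0.93],[0.617,0,0]]
  force: 40

```text
time: 0.93
eef_pos: [0.3787, 0.2853, 0.2003]
tcp_rot: [-0.095, 0.701, 0.094, 0.7]
contact_force: [0.3, -0.6, -0.5]
opening: 0.59
```

```bash
python3 -c "
from h import *
delta([.431,.171,.13])"
```

```text
t 0.93 shift [ 0.235 -0.413  0.067] turn [-0.002 -0.001  0.001] F [ 0.3 -0.6 -0.5]
```

>>> play_rows:
  rows:
    - [59,[0.12,-0.2,0.034],[0,0,0]]
    - [59,[0.235,-0.413,0.067],[0,0,0]]
    - [59,[0.235,-0.413,0.067],[0,0,0]]
    - [59,[0.235,-0.413,0.067],[0,0,0]]
    - [59,[0.235,-0.413,0.067],[0,0,0]]
    - [59,[0.235,-0.413,0.067],[0,0,0]]

```text
time: 1.43
eef_pos: [0.43, 0.1753, 0.1301]
tcp_rot: [-0.095, 0.701, 0.096, 0.7]
contact_force: [0.1, -0.6, -0.0]
opening: 0.588
```

Run:
```python
from h import *
from plant import cams,ctrl
delta([.431,.171,.021])
s=ctrl.get_state(); A=R.from_quat(s["tcp_rot"])
im=np.zeros((540,800,3),np.uint8)
for i,(n,r0,c0,w) in enumerate((("top",110,220,100),("side",90,270,100))):
    c=cams.read_camera(n); g=cv2.resize(np.ascontiguousarray(c["color"][r0:r0+130,c0:c0+w,::-1]),None,fx=4,fy=4,interpolation=cv2.INTER_CUBIC)
    for p in ([.431,.171,.04],s["eef_pos"]):
        u=(proj(c,np.array(p))-[c0,r0])*4; cv2.circle(g,tuple(int(v) for v in u),3,(0,0,255),-1)
    im[:520,i*400:(i+1)*400]=g
cv2.imwrite("pics/hover.png",im)
```

```text
t 1.43 shift [ 0.364 -0.015  0.   ] turn [-0.001 -0.001 -0.001] F [ 0.1 -0.6 -0. ]
```

View pics/hover.png

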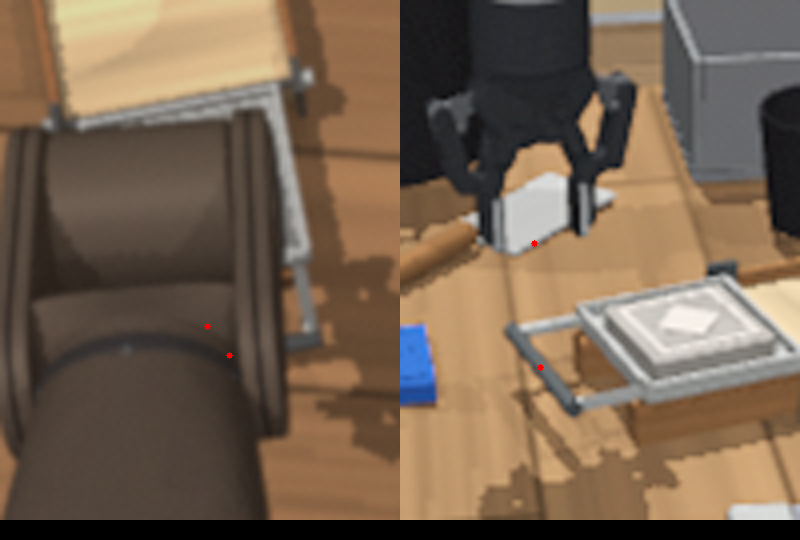

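The side view shows the measured bar point, (540,367) in the crop, on the bar's middle. The fingers, at (490,225) and (585,215), straddle it squarely. I'll descend and grip.

>>> play_rows:
  rows:
    - [59,[0.1,-0.015,0],[0,0,0]]
    - [59,[0.2,-0.015,0],[0,0,0]]
    - [59,[0.28,-0.015,0],[0,0,0]]
    - [59,[0.33,-0.015,0],[0,0,0]]
    - [59,[0.36,-0.015,0],[0,0,0]]
    - [59,[0.36,-0.015,0],[0,0,0]]
    - [59,[0.36,-0.015,0],[0,0,0]]

```text
time: 2.12
eef_pos: [0.432, 0.1722, 0.0236]
tcp_rot: [-0.097, 0.7, 0.097, 0.701]
contact_force: [-0.9, -0.2, 0.3]
opening: 0.59
```

>>> play_rows:
  rows:
    - [40,[0,0,0],[0,0,0]]
    - [25,[0,0,0],[0,0,0]]
    - [10,[0,0,0],[0,0,0]]
    - [0,[0,0,0],[0,0,0]]
    - [0,[0,0,0],[0,0,0]]
    - [0,[0,0,0],[0,0,0]]
    - [0,[0,0,0],[0,0,0]]
    - [0,[0,0,0],[0,0,0]]
  force: 30

```text
time: 2.78
eef_pos: [0.4306, 0.1711, 0.0238]
tcp_rot: [-0.096, 0.702, 0.096, 0.699]
contact_force: [-4.5, -2.2, 7.4]
opening: 0.124
```

Run:
```python
from h import *
from plant import ctrl
s=ctrl.get_state(); print(s["eef_pos"],s["opening"],s["contact_force"])
# arc waypoints from grip: hinge 0.17 ahead along tray x at bar height; shift in tool axes (x down, z to hinge)
for a in range(0,116,5):
    t=np.radians(a); print(a,np.round([-.17*np.sin(t)/.3,.17*(1-np.cos(t))/.3],3).tolist(),end="; ")
```

```text
[0.43058183 0.17108249 0.0238376 ] 0.1237389612087711 [-4.5418936  -2.19153508  7.41861585]
0 [-0.0, 0.0]; 5 [-0.049, 0.002]; 10 [-0.098, 0.009]; 15 [-0.147, 0.019]; 20 [-0.194, 0.034]; 25 [-0.239, 0.053]; 30 [-0.283, 0.076]; 35 [-0.325, 0.102]; 40 [-0.364, 0.133]; 45 [-0.401, 0.166]; 50 [-0.434, 0.202]; 55 [-0.464, 0.242]; 60 [-0.491, 0.283]; 65 [-0.514, 0.327]; 70 [-0.532, 0.373]; 75 [-0.547, 0.42]; 80 [-0.558, 0.468]; 85 [-0.565, 0.517]; 90 [-0.567, 0.567]; 95 [-0.565, 0.616]; 100 [-0.558, 0.665]; 105 [-0.547, 0.713]; 110 [-0.532, 0.76]; 115 [-0.514, 0.806];
```

Opening 0.124 is about 10.5 mm, so the bar is gripped. Now I'll swing it along the arc.

>>> play_rows:
  rows:
    - [0,[-0.025,0,0.001],[0,0,0]]
    - [0,[-0.049,0,0.002],[0,0,0]]
    - [0,[-0.098,0,0.009],[0,0,0]]
    - [0,[-0.147,0,0.019],[0,0,0]]
    - [0,[-0.194,0,0.034],[0,0,0]]
    - [0,[-0.239,0,0.053],[0,0,0]]
    - [0,[-0.283,0,0.076],[0,0,0]]
    - [0,[-0.325,0,0.102],[0,0,0]]
    - [0,[-0.364,0,0.133],[0,0,0]]
    - [0,[-0.364,0,0.133],[0,0,0]]

```text
time: 3.62
eef_pos: [0.4674, 0.1815, 0.1348]
tcp_rot: [-0.097, 0.705, 0.096, 0.696]
contact_force: [-14.9, -3.7, 8.7]
opening: 0.119
```

Run:
```python
from h import *
from plant import ctrl,cams
s=ctrl.get_state(); print(s["eef_pos"],s["opening"],s["contact_force"])
d=s["eef_pos"]-np.array([.4306,.1711,.0238]);u=np.array([np.cos(.272),np.sin(.272)]);print("fwd",d[:2]@u,"up",d[2],"angle",np.degrees(np.arctan2(d[2],.17-d[:2]@u)),np.hypot(d[2],.17-d[:2]@u))
im=cams.read_camera("side")["color"][60:220,260:460,::-1]
cv2.imwrite("pics/swing.png",cv2.resize(im,None,fx=3,fy=3))
```

```text
[0.46736728 0.18147568 0.13476213] 0.11880066478857074 [-14.9309772   -3.67619598   8.67093812]
fwd 0.038203062154899055 up 0.11096212600889145 angle 40.09460685257885 0.17228762646736565
```

View pics/swing.png

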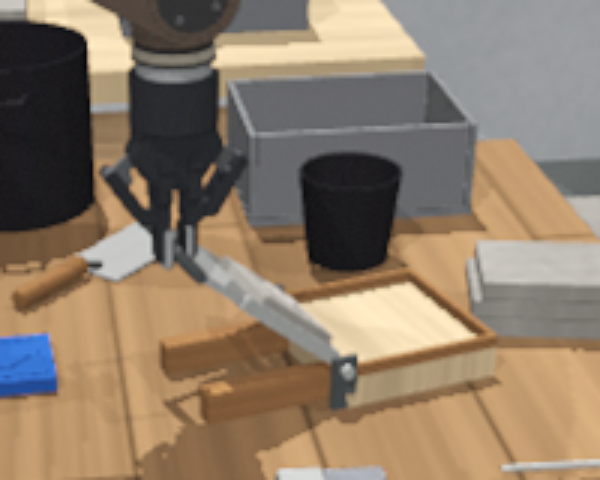

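It lifts cleanly to 40° with the tile in place. The force of about 17 N points outward, so I'll widen the arc radius by about 2 mm and go on to 80°.

>>> play_rows:
  rows:
    - [0,[-0.041,0,0.029],[0,0,0]]
    - [0,[-0.075,0,0.066],[0,0,0]]
    - [0,[-0.105,0,0.105],[0,0,0]]
    - [0,[-0.132,0,0.148],[0,0,0]]
    - [0,[-0.155,0,0.192],[0,0,0]]
    - [0,[-0.174,0,0.238],[0,0,0]]
    - [0,[-0.182,0,0.262],[0,0,0]]
    - [0,[-0.189,0,0.286],[0,0,0]]
    - [0,[-0.195,0,0.31],[0,0,0]]
    - [0,[-0.2,0,0.334],[0,0,0]]

```text
time: 4.5
eef_pos: [0.5668, 0.2095, 0.1938]
tcp_rot: [-0.096, 0.7, 0.096, 0.701]
contact_force: [-3.4, 0.1, 6.8]
opening: 0.129
```

>>> play_rows:
  rows:
    - [0,[-0.004,0,0.025],[0,0,0]]
    - [0,[-0.007,0,0.05],[0,0,0]]
    - [0,[-0.008,0,0.075],[0,0,0]]
    - [0,[-0.009,0,0.1],[0,0,0]]
    - [0,[-0.008,0,0.125],[0,0,0]]
    - [0,[-0.007,0,0.15],[0,0,0]]
    - [0,[-0.004,0,0.175],[0,0,0]]
    - [0,[0,0,0.2],[0,0,0]]
    - [0,[0,0,0.2],[0,0,0]]
    - [0,[0,0,0.2],[0,0,0]]

```text
time: 5.33
eef_pos: [0.6248, 0.2259, 0.1912]
tcp_rot: [-0.096, 0.701, 0.097, 0.7]
contact_force: [-1.8, 4.9, 1.2]
opening: 0.127
```

Run:
```python
from h import *
from plant import ctrl,cams
s=ctrl.get_state(); print(s["time"],s["eef_pos"],s["opening"],s["contact_force"])
im=np.zeros((500,800,3),np.uint8)
for i,(n,r0,c0) in enumerate((("top",60,200),("side",80,300))):
    im[:480,i*400:(i+1)*400]=cv2.resize(np.ascontiguousarray(cams.read_camera(n)["color"][r0:r0+120,c0:c0+130,::-1]),(400,480),interpolation=cv2.INTER_CUBIC)
cv2.imwrite("pics/up.png",im)
```

```text
5.3333 [0.62477212 0.22587958 0.19124358] 0.12705873519371738 [-1.83575244  4.8992628   1.18818056]
```

View pics/up.png

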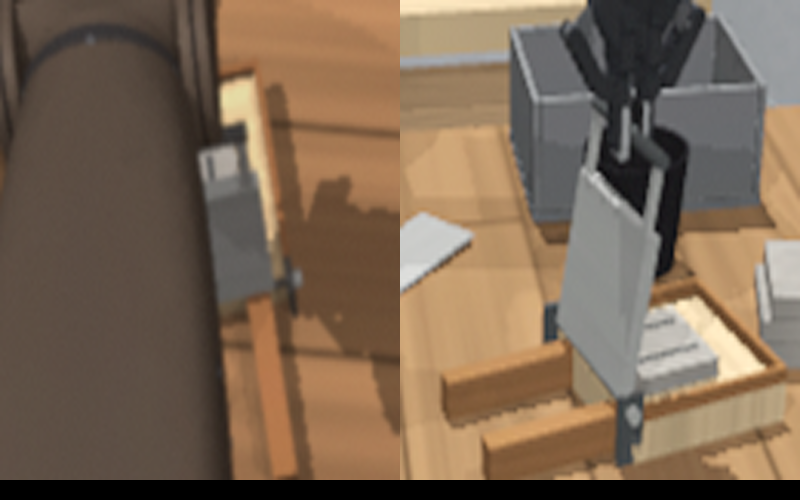

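The tile is out and lies in the bed with its two grooves up, so it is face down. I'll lower the tray close to its stop, then release.

>>> play_rows:
  rows:
    - [0,[0.004,0,0.02],[0,0,0]]
    - [0,[0.008,0,0.039],[0,0,0]]
    - [0,[0.013,0,0.058],[0,0,0]]
    - [0,[0.019,0,0.077],[0,0,0]]
    - [0,[0.026,0,0.096],[0,0,0]]
    - [0,[0.033,0,0.115],[0,0,0]]
    - [0,[0.045,0,0.142],[0,0,0]]
    - [0,[0.049,0,0.151],[0,0,0]]
    - [0,[0.049,0,0.151],[0,0,0]]

```text
time: 6.18
eef_pos: [0.6688, 0.2379, 0.1762]
tcp_rot: [-0.096, 0.7, 0.096, 0.701]
contact_force: [-1.1, 4.4, 0.0]
opening: 0.124
```

>>> play_rows:
  rows:
    - [15,[0,0,0],[0,0,0]]
    - [25,[0,0,0],[0,0,0]]
    - [35,[0,0,0],[0,0,0]]
    - [45,[0,0,0],[0,0,0]]
    - [60,[0,0,0],[0,0,0]]
    - [60,[0,0,0],[0,0,0]]
    - [60,[0,0,0],[0,0,0]]

```text
time: 6.77
eef_pos: [0.668, 0.2372, 0.1774]
tcp_rot: [-0.096, 0.7, 0.096, 0.701]
contact_force: [0.2, -0.3, 1.0]
opening: 0.596
```

>>> play_rows:
  rows:
    - [60,[-0.06,0,0],[0,0,0]]
    - [60,[-0.14,0,0],[0,0,0]]
    - [60,[-0.24,0,0],[0,0,0]]
    - [60,[-0.36,0,0],[0,0,0]]
    - [60,[-0.4,0,-0.13],[0,0,0]]
    - [60,[-0.4,0,-0.26],[0,0,0]]
    - [60,[-0.4,0,-0.4],[0,0,0]]
    - [60,[-0.4,0,-0.5],[0,0,0]]
    - [60,[-0.4,0,-0.6],[0,0,0]]
    - [60,[-0.4,0,-0.6],[0,0,0]]

```text
time: 7.6
eef_pos: [0.49, 0.1882, 0.2967]
tcp_rot: [-0.097, 0.702, 0.096, 0.7]
contact_force: [0.7, -0.3, -0.5]
opening: 0.6
```

Run:
```python
from h import *
from plant import ctrl,cams
s=ctrl.get_state(); print(s["time"],s["eef_pos"],s["opening"],s["contact_force"])
im=np.zeros((400,800,3),np.uint8)
for i,(n,r0,c0) in enumerate((("top",60,200),("side",80,300))):
    im[:,i*400:(i+1)*400]=cv2.resize(np.ascontiguousarray(cams.read_camera(n)["color"][r0:r0+220,c0:c0+220,::-1]),(400,400),interpolation=cv2.INTER_CUBIC)
cv2.imwrite("pics/end.png",im)
```

```text
7.6 [0.49004181 0.18823844 0.2967471 ] 0.6004013431470167 [ 0.66808711 -0.30580365 -0.46500179]
```

View pics/end.png

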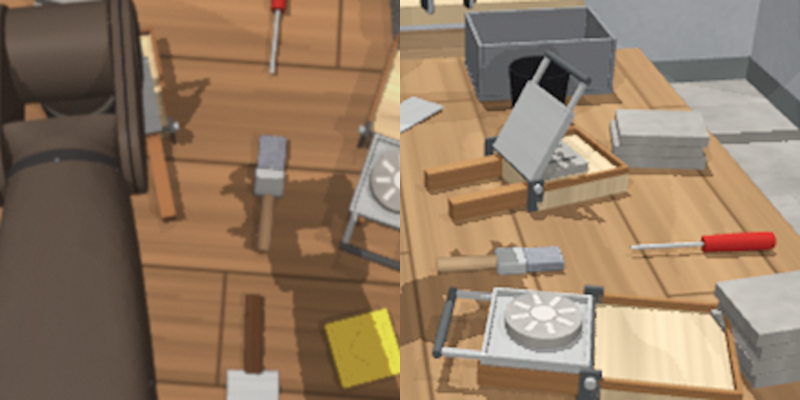

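The tray rests on its stop and the disc is undisturbed at (540,312) in the crop. I'll move the arm aside and check that the tile lies flat.

>>> play_rows:
  rows:
    - [60,[0,0.9,0],[0,0,0]]
    - [60,[0,0.9,0],[0,0,0]]
    - [60,[0,0.9,0],[0,0,0]]
    - [60,[0,0.9,0],[0,0,0]]
    - [60,[0,0.9,0],[0,0,0]]
    - [60,[0,0.9,0],[0,0,0]]
    - [60,[0,0.9,0],[0,0,0]]
    - [60,[0,0.9,0],[0,0,0]]
    - [60,[0,0.9,0],[0,0,0]]
    - [60,[0,0.9,0],[0,0,0]]

```text
time: 8.53
eef_pos: [0.4228, 0.4489, 0.297]
tcp_rot: [-0.096, 0.701, 0.096, 0.701]
contact_force: [0.2, -0.4, -0.0]
opening: 0.601
```

Run:
```python
from h import *
from plant import ctrl,cams
s=ctrl.get_state(); print(s["time"],s["eef_pos"],s["contact_force"])
im=np.zeros((400,800,3),np.uint8)
for i,(n,r0,c0) in enumerate((("top",70,220),("side",115,350))):
    im[:,i*400:(i+1)*400]=cv2.resize(np.ascontiguousarray(cams.read_camera(n)["color"][r0:r0+80,c0:c0+80,::-1]),(400,400),interpolation=cv2.INTER_CUBIC)
cv2.imwrite("pics/end2.png",im)
```

```text
8.5333 [0.42278978 0.4489205  0.29701249] [ 0.16458881 -0.43835173 -0.04316763]
```

View pics/end2.png

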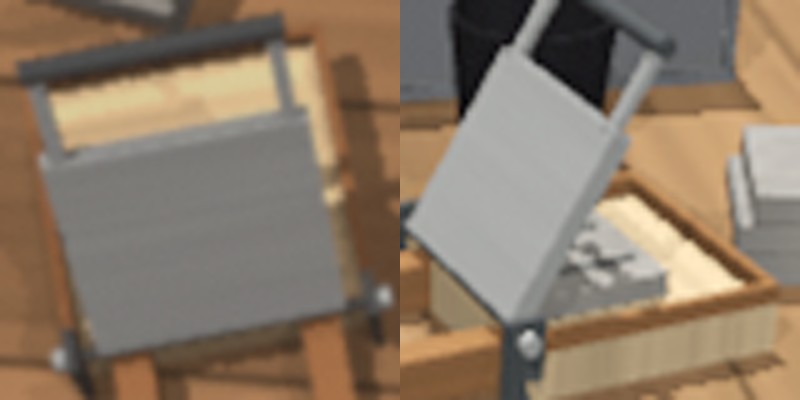

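Run:
```python
from h import *
s=np.load("pics/side0.npz")
a=onz(s,(403,168.8),.046);b=onz(s,(403,174.8),.03);c=onz(s,(391,156.2),.046)
u=np.array([np.cos(.272),np.sin(.272)]);v=np.array([-u[1],u[0]]);H=np.array([.4306,.1711])+.17*u+.079*u
for p in(a,b,c): print(p.round(3),"in bed frame",((p[:2]-H)@u).round(3),((p[:2]-H)@v).round(3))
```

```text
[0.708 0.199 0.046] in bed frame 0.026 -0.047
[0.708 0.194 0.03 ] in bed frame 0.024 -0.053
[0.693 0.283 0.046] in bed frame 0.034 0.037
```

The far edge measures about 85 mm (90 expected), and the side face stands upright to within about 5 mm between z = 0.030 and 0.046. That fits a flat tile well inside the bed walls, so I'll hand the job in.

```bash
python3 -c "
from plant import ctrl
print(ctrl.sign_off())"
```

```text
the job is handed in; nothing more can be done
None
```

The square tile is out of its tray and lies in the wooden bed, grooves up, so face down. I gripped the handle bar and swung the tray to about 100°, where the tile had come out. I then took it to about 115° and released it; it now rests on its stop. I handed the job in at about 8.6 s.

- **Tile:** in the side view its far edge measured about 85 mm against the true 90 mm. The top and bottom corners fit heights of 46 mm and 30 mm to within about 5 mm, which is consistent with lying flat inside the bed. In the last picture the tipped tray covers much of the tile, so I judged flatness from its visible far edge only.
- **Disc:** it was still in its own tray, undisturbed, when I last looked, before moving the arm aside.
- **Robot:** the arm is clear with no contact force, and the robot never touched the tile. The highest reading between moves was about 17 N, at around 40° of swing; I widened the arc by about 2 mm and it dropped.

No check failed. The two camera views differed by about 5 mm on where the middle of the bar was, mostly along its length, which did not affect the grasp.

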